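# Clip the sprung dust cap into the inspection camera

### The arm

A 7-joint arm with a two-finger parallel gripper is mounted at the origin on a cart in front of the work surface, level with it; the furniture and walls round the work are solid. World frame = base frame: x ahead of the robot, y to its left, z up, the work surface at z = 0. Lengths are in m, angles in rad, forces in N, time in s.
With the tool pointing down it reaches from about 0.425 to 0.95 m from the base axis. Payload 4.7 kg.
Tool frame: the origin (TCP) lies midway between the tips of the shut fingers; the grasp point (between the pads) lies 19 mm behind it; z points along the fingers, y is the line along which they close (so a half turn about z gives the same grasp; the last joint's range is limited). The gripper opens to 87 mm and grips with 3 to 60 N. Pads are 19 mm wide; open, the fingers measure 117 mm over their backs; the gripper's body (75 mm by 190 mm) begins 51 mm behind the grasp point.
Start: joints at [1.303, 0.469, -0.049, 1.532, 0.024, 1.141, -0.082], TCP at [0.16, -0.656, 0.223] pointing down, gripper open.
Joint ranges: [-2.59, 2.59], [-0.33, 1.99], [-1.39, 1.29], [0.1, 2.45], [-1.04, 4.18], [0.21, 1.99], [-2.66, 2.66]. Speed limits (rad/s): [2.57, 2.57, 3.14, 3.14, 3.14, 3.14, 3.14].

### API

Orientations are given as a rotation vector (axis times angle).
In Python, from bench import monitor, optics, order gives the robot as it stands. The module is installed in compiled form; this text tells all that it offers.
- The arm moves only by the tool jog_arm, never from a script. Its argument "rows" is a list of rows, each an object of numbers: "dx", "dy", "dz": the shift along the tool's x, y, z in m; "ax", "ay", "az": the turn, a rotation vector about the tool's x, y, z in rad. A call has 1 to 10 rows; each row shifts and turns the commanded pose from where the row before left it, along the tool's axes as they then stand; what a row does not reach is not made up. A row lasts 1/10 s, in which the tool goes at most 50 mm and 8.59 degrees, less where a joint would pass 70% of its speed; a pose out of reach is approached as far as the arm can. A call with a gripper value outside its range is refused whole. "claw" is the finger opening in m, from 0 to 0.087, set as the call begins (left out, the last holds). The fingers move at their own pace and stop on an object; the grip force is fixed at half the most. Time passes only in rows, so rows that do not move let the fingers close. It gives the time, the measured TCP pose, the force, the opening and the grip force at its end, in the units of the state.
- monitor.get_state(): the state, without advancing time (a new reading comes with each control period).
- optics.grab_frame(name): name is "scene" or "top" or "wrist"; returns the picture (384x512x3 uint8, blue, green, red); there is no depth.
- optics.calibration(name): a dict with "mtx" (3x3 intrinsics, pixels), "k1" (the pictures are not rectified: a ray, as slopes to the right and down, at radius r is drawn at 1 + k1 r^2 times it, then the intrinsics apply), "origin" and "attitude" of the camera in the world; the wrist camera has in their place "hand_eye" (4x4, takes a point from camera to tool coordinates, whose origin is the TCP and whose axes are the flange's). Camera axes: x right, y up, looking along -z (the intrinsics and any distortion apply to the point x, -y, -z); pixel columns grow to the right and rows downward; lengths in m; the calibration is good to about 2 mm. A picture is of the moment at which its call begins: read the wrist's pose just before it. calibration takes no time and is no camera call.
- order.job_done(): hands the job in; it is judged then, once.
The state is a dict: "clock": time; "qpos": joint angles; "joint_vel": joint speeds; "effort": joint torques, N m; "eef_pos": TCP position; "ee_rot": TCP orientation; "ft_force": force on the tool from outside, world axes, zero at the start; "wrist_torque": the same for the moment, N m; "finger_gap": finger opening in m; "grasp_force": force on a finger pad.
Only numpy, scipy, OpenCV 4.12 (cv2) and the standard library are available. Lean on these libraries where they do the work, as an engineer would, in place of code of your own. Each camera call takes 0.05 s, during which the arm holds its last target. There are 200 camera calls.

### The job

Sanding is about to start, so close the upward-looking inspection camera with its blue dust cap: pinch the cap's two yellow tabs together, lift it, feel it gently into the lens barrel and, with the tabs still pinched, push it in until its flange lies flat on the rim; then let go so that the tabs spring out and lock under the rim. Do not force the cap against the camera, and leave the other things where they lie.

Things in the scene. Friction and masses are not known exactly. Their poses are not given: they have to be found in the camera images.
- camera: Inspection camera fixed to the bench, looking straight up: grey housing 100 x 100 mm, its top face 52 mm up, with an upright round metal lens barrel (76 mm outside diameter) on it. Origin: centre of the housing's underside; z up. The barrel is clamped off the housing's centre by an unknown 0 to 4 mm along each of the housing's x and y (different every time, not measured): its place must be felt or seen.
- mouth (a point): Point 95 mm above the camera's origin, level with the barrel's rim, on the housing's axis (NOT the barrel's). The barrel's mouth is 56.4 mm wide; under its 4 mm thick inward rim the bore widens to 68 mm (groove for the lugs); floor 24 mm below the rim. Sideways the barrel is rigid; downward it yields up to 6 mm on a spring (from about 3.5 N, then 1 N per mm). Over 15 N between cap and camera is too much.
- cap: Loose blue dust cap, 60 to 110 g, standing on its nose. Origin: centre of the nose's underside; z up, y through its two yellow tabs. Plug 54 mm in diameter with nearly flat nose (45 mm wide at z = 0, 54 mm from z = 1.5 mm; too flat to centre itself), then a flange 72 mm in diameter from z = 17 to 20 mm. Fully home, the flange lies on the rim and this origin is 78 mm above the camera's, with the lugs below the rim's underside.
- tabs (a point): Point on the cap's axis, midway between the two upright tabs, 36 mm above the cap's origin. The tabs stand from z = 20 to 47 mm of the cap, 20 mm wide along x, 5 mm thick; outer faces 45 mm apart when free, 34 mm fully pinched. Each tab has a lug (z = 7 to 11 mm) that sticks out to 31.5 mm from the axis when free and is flush with the plug when fully pinched. Unpinched lugs do not pass the rim.
- tab_a (a joint): Inward travel of the tab on the cap's +y side (m): 0 = sprung out, 0.0055 = fully pinched. Spring about 2.4 N when out, 7 N when fully pinched.
- tab_b (a joint): The same for the tab on the -y side.
- sanding_block: Bystander: brown sanding block 66 x 114 x 34 mm lying on the bench. Origin: centre of its underside.
- masking_tape: Bystander: cream roll of masking tape, 104 mm across, 25 mm high, lying flat. Origin: centre of its underside.
- marker_pen: Bystander: white marker pen with blue cap, 135 mm long, 17 mm thick, lying near the front edge along y. Origin: centre of its underside.
- electrical_tape: Bystander: black roll of tape, 58 mm across, 19 mm high, lying flat. Origin: centre of its underside.
Things that resemble listed ones, but are neither listed nor needed, are in the scene too. There is more than one size of the cap; the one meant has the size given above.

How it is judged:
On the way, in this order (a step that is already met when the one before it is completed fails the run):
1. the cap is lifted clear of the bench with both tabs pinched (value of joint each of tab_a, tab_b above 0.0035 m and height (world z) of cap above 0.03 m), for 0.1 s.
2. the cap is fully home in the barrel while both tabs are still pinched (value of joint each of tab_a, tab_b above 0.0035 m and z of cap in the frame of camera between 0.07 and 0.0795 m and horizontal distance between cap and camera below 0.008 m and angle between cap's own z axis and vertical below 0.08 rad), for 0.1 s.
At the end, for the whole second after the job is handed in: The cap is at rest and level (within 3 degrees) in the barrel, its flange on the rim (cap origin 75.5 to 79.5 mm above the camera's origin, within 8 mm of its axis), both tabs sprung out again to within 1.5 mm and so locked under the rim (z of cap in the frame of camera between 0.0755 and 0.0795 m and horizontal distance between cap and camera below 0.008 m and angle between cap's own z axis and vertical below 0.05 rad and value of joint each of tab_a, tab_b below 0.0015 m and linear speed of cap below 0.02 m/s); the robot touches nothing.
It fails at once if the cap pressed against the camera with more than 15 N (contact force between cap and camera above 15 N).
It fails at once if the camera hit by the robot with more than 25 N (contact force between any of the fingers, the arm and camera above 25 N).
It fails at once if a bystander (sanding block, either tape roll, marker pen) moved by more than 30 mm (distance of any of sanding_block, masking_tape, marker_pen, electrical_tape from where it was at the start of the episode above 0.03 m).
It also fails if it takes over 48 s, if anything falls off the work surface, if the arm or the gripper's body presses on something with over 40 N, if the wrist force passes 120 N, or if a joint passes its speed limit or range.

## Working session

There is one attempt and no reset: what is moved stays moved. The work goes in short steps, Python scripts to look and compute and a tool call to move; the robot and the scene stay as the last step left them, time stands still between calls to the robot, and variables do not carry over. Pictures are saved under pics/ and viewed, at most 10 in all, crops included, and the job is handed in when it is done.

Besides the shell and the picture viewer there is one more tool, called after "Emit:" in YAML: its name, and indented under it one key for each argument. jog_arm: Moves the arm, as the interface text tells. Its arguments: {"type":"object","properties":{"rows":{"type":"array","items":{"type":"object","properties":{"dx":{"type":"number"},"dy":{"type":"number"},"dz":{"type":"number"},"ax":{"type":"number"},"ay":{"type":"number"},"az":{"type":"number"}}}},"claw":{"type":"number"}},"required":["rows"]}

```bash
mkdir -p pics
cat > h.py <<'E'
import numpy as np, cv2
from scipy.spatial.transform import Rotation as R
from bench import monitor, optics, order
def st(): return monitor.get_state()
def pose(c,s=None):
    c_=optics.calibration(c)
    if c=='wrist':
        s=s or st(); T=np.eye(4);T[:3,:3]=R.from_rotvec(s['ee_rot']).as_matrix();T[:3,3]=s['eef_pos']
        W=T@np.array(c_['hand_eye']); return c_,W[:3,:3],W[:3,3]
    a=np.array(c_['attitude'],float)
    A=a if a.shape==(3,3) else R.from_rotvec(a).as_matrix()
    return c_,A,np.array(c_['origin'])
def ray(c,uv,P=None):
    c_,A,o=P or pose(c); M=np.array(c_['mtx']);k=c_['k1']
    d=np.linalg.solve(M,np.array([uv[0],uv[1],1.]))[:2]; r=np.linalg.norm(d); x=r
    for _ in range(20): x=r/(1+k*x*x)
    s=d*(x/r if r>0 else 1); v=A@np.array([s[0],-s[1],-1.]); return o,v/np.linalg.norm(v)
def onz(c,uv,z,P=None):
    o,v=ray(c,uv,P); return o+v*(z-o[2])/v[2]
E
python3 - <<'E'
from h import *
s=st(); print({k:np.round(v,3) for k,v in s.items()})
for n in('scene','top','wrist'):
    print(n,optics.calibration(n))
a=optics.grab_frame('top');b=optics.grab_frame('scene')
cv2.imwrite('pics/top0.png',a);cv2.imwrite('pics/scene0.png',b)
E
```

```text
{'clock': np.float64(0.0), 'qpos': array([ 1.303,  0.469, -0.049,  1.534,  0.024,  1.141, -0.082]), 'joint_vel': array([ 0.001,  0.001,  0.001, -0.   ,  0.002,  0.001,  0.002]), 'effort': array([ 0.0000e+00, -5.0797e+01, -8.1000e-02, -2.3616e+01, -6.1000e-02,
        3.8000e-02,  0.0000e+00]), 'eef_pos': array([ 0.16 , -0.655,  0.222]), 'ee_rot': array([-3.117, -0.374,  0.   ]), 'ft_force': array([ 0.332,  1.691, -0.394]), 'wrist_torque': array([ 0.012,  0.014, -0.01 ]), 'grasp_force': np.float64(0.0), 'finger_gap': np.float64(0.087)}
scene {'mtx': array([[406.68636133,   0.        , 257.99452498],
       [  0.        , 406.68636133, 190.71565201],
       [  0.        ,   0.        ,   1.        ]]), 'k1': 0.03453215588256488, 'origin': array([-0.0655145 ,  0.38246957,  0.89785427]), 'attitude': array([ 0.38697951, -0.77282813, -2.10882659])}
top {'mtx': array([[388.2181091 ,   0.        , 255.25295648],
       [  0.        , 388.2181091 , 190.23345264],
       [  0.        ,   0.        ,   1.        ]]), 'k1': 0.008342749877888257, 'origin': array([ 0.36784944, -0.0103435 ,  1.30369619]), 'attitude': array([ 0.07042899, -0.069239  , -1.59459452])}
wrist {'mtx': array([[323.28680616,   0.        , 257.1620667 ],
       [  0.        , 323.28680616, 192.12274758],
       [  0.        ,   0.        ,   1.        ]]), 'k1': -0.0854388282240307, 'hand_eye': array([[-5.00685577e-04,  9.67626599e-01,  2.52385645e-01,
         6.84434227e-02],
       [ 9.99999839e-01,  4.16894363e-04,  3.85471293e-04,
        -6.09563932e-04],
       [ 2.67774123e-04,  2.52385798e-01, -9.67626652e-01,
        -1.63534015e-01],
       [ 0.00000000e+00,  0.00000000e+00,  0.00000000e+00,
         1.00000000e+00]])}
```

View pics/top0.png

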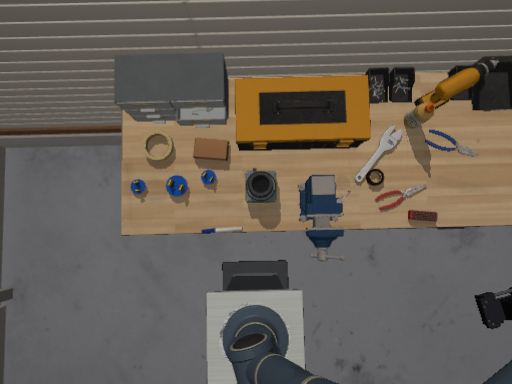

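View pics/scene0.png

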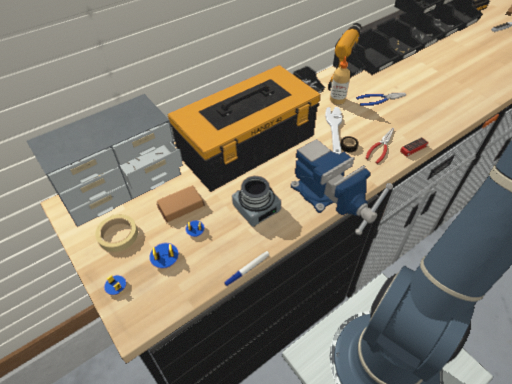

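The top view shows three blue caps: (138,187), (177,186), (208,177). By size the middle one looks right. Other blue things are the vise at (322,200) and the pen cap at (208,231). Camera barrel at (261,184). I'll measure the candidates.

Run:
```python
from h import *
im=cv2.imread('pics/top0.png'); P=pose('top')
hsv=cv2.cvtColor(im,cv2.COLOR_BGR2HSV)
m=cv2.inRange(hsv,(100,150,60),(125,255,255))
m=cv2.morphologyEx(m,cv2.MORPH_CLOSE,np.ones((5,5),np.uint8))
for c in cv2.findContours(m,0,2)[0]:
    if cv2.contourArea(c)<60: continue
    (u,v),r=cv2.minEnclosingCircle(c); a=onz('top',(u,v),.02,P); b=onz('top',(u+r,v),.02,P)
    print((u,v),cv2.contourArea(c),a.round(4),'diam',2*np.linalg.norm(a-b).round(4),'areadiam',2*np.sqrt(cv2.contourArea(c)/np.pi)*1.283/388)
y=cv2.inRange(hsv,(18,120,100),(35,255,255))
for c in cv2.findContours(y,0,2)[0]:
    x,yy,w,h=cv2.boundingRect(c)
    if 120<x<220 and 160<yy<210: print('yel',cv2.moments(c)['m00'],x,yy,w,h,onz('top',(x+(w-1)/2,yy+(h-1)/2),.047,P).round(4))
print('barrel',onz('top',(261,184),.095,P), 'housing',[onz('top',p,.052,P).round(3) for p in((247,171),(275,171),(247,202),(275,202))])
crop=np.hstack([cv2.resize(im[155:215,125:225],None,fx=4,fy=4,interpolation=cv2.INTER_CUBIC),cv2.resize(im[155:215,235:295],None,fx=4,fy=4,interpolation=cv2.INTER_CUBIC)])
cv2.imwrite('pics/crop0.png',crop)
```

```text
(326.0, 209.0625) 63.5 [ 0.4136 -0.2429  0.02  ] diam 0.048 areadiam 0.02973287141945123
(137.70492553710938, 186.1639404296875) 128.5 [0.5052 0.3793 0.02  ] diam 0.0468 areadiam 0.04229621976475416
(176.3058319091797, 185.53883361816406) 260.0 [0.5041 0.2511 0.02  ] diam 0.0686 areadiam 0.060163994666004694
(207.89999389648438, 176.6999969482422) 120.0 [0.5311 0.1457 0.02  ] diam 0.0462 areadiam 0.04087338566562904
yel 1.0 136 189 3 2 [0.4915 0.3733 0.047 ]
yel 4.0 179 185 4 5 [0.4961 0.232  0.047 ]
yel 1.0 134 181 4 2 [0.5178 0.3783 0.047 ]
yel 2.5 168 180 3 5 [0.5134 0.2693 0.047 ]
yel 1.0 210 178 2 3 [0.5199 0.1341 0.047 ]
yel 0.5 203 173 3 3 [0.5368 0.155  0.047 ]
barrel [ 0.49437519 -0.02923766  0.095     ] housing [array([0.542, 0.014, 0.052]), array([ 0.54 , -0.077,  0.052]), array([0.442, 0.017, 0.052]), array([ 0.439, -0.074,  0.052])]
```

View pics/crop0.png

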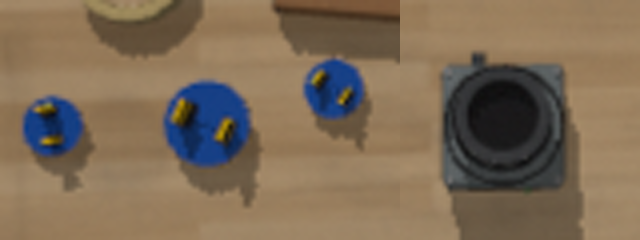

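The three candidates measure about 47, 69 and 46 mm across, so the middle cap (177,186) is the 72 mm one, at about (0.504, 0.251). Its tabs lie along (0.42, 0.91), and the 68 mm barrel is near (0.494, -0.029). Next I raise the tool and sweep round the base.

Emit:
jog_arm:
  claw: 0.087
  rows:
    - {"dz": -0.045}
    - {"dz": -0.045}
    - {"dx": 0.049,"dy": -0.006,"az": -0.075}
    - {"dx": 0.049,"dy": -0.006,"az": -0.075}
    - {"dx": 0.049,"dy": -0.006,"az": -0.075}
    - {"dx": 0.049,"dy": -0.006,"az": -0.075}
    - {"dx": 0.048,"dy": -0.006,"az": -0.075}
    - {"dx": 0.048,"dy": -0.006,"az": -0.075}
    - {"dx": 0.048,"dy": -0.006,"az": -0.075}
    - {"dx": 0.048,"dy": -0.006,"az": -0.075}

```text
validation failed for argument at $.ro...
```

Emit:
jog_arm:
  rows:
    - {"dx": 0.047,"dy": -0.006,"az": -0.075}
    - {"dx": 0.047,"dy": -0.006,"az": -0.075}
    - {"dx": 0.047,"dy": -0.006,"az": -0.075}
    - {"dx": 0.047,"dy": -0.006,"az": -0.075}
    - {"dx": 0.046,"dy": -0.006,"az": -0.075}
    - {"dx": 0.046,"dy": -0.006,"az": -0.075}
    - {"dx": 0.045,"dy": -0.006,"az": -0.075}
    - {"dx": 0.045,"dy": -0.006,"az": -0.075}

```text
validation failed for argument at $.ro...
```

Emit:
jog_arm:
  claw: 0.087
  rows:
    - {"dx": 0,"dy": 0,"dz": -0.045,"ax": 0,"ay": 0,"az": 0}
    - {"dx": 0,"dy": 0,"dz": -0.045,"ax": 0,"ay": 0,"az": 0}

```text
clock: 0.3
eef_pos: [0.1594, -0.6547, 0.3113]
ee_rot: [-3.114, -0.374, 0.001]
ft_force: [-0.3, -1.2, 1.2]
finger_gap: 0.0869
grasp_force: 0.0
```

All six fields are required in each row. Now the sweep.

Emit:
jog_arm:
  rows:
    - {"dx": 0.049,"dy": -0.006,"dz": 0,"ax": 0,"ay": 0,"az": -0.075}
    - {"dx": 0.049,"dy": -0.006,"dz": 0,"ax": 0,"ay": 0,"az": -0.075}
    - {"dx": 0.049,"dy": -0.006,"dz": 0,"ax": 0,"ay": 0,"az": -0.075}
    - {"dx": 0.049,"dy": -0.006,"dz": 0,"ax": 0,"ay": 0,"az": -0.075}
    - {"dx": 0.048,"dy": -0.006,"dz": 0,"ax": 0,"ay": 0,"az": -0.075}
    - {"dx": 0.048,"dy": -0.006,"dz": 0,"ax": 0,"ay": 0,"az": -0.075}
    - {"dx": 0.048,"dy": -0.006,"dz": 0,"ax": 0,"ay": 0,"az": -0.075}
    - {"dx": 0.048,"dy": -0.006,"dz": 0,"ax": 0,"ay": 0,"az": -0.075}

```text
clock: 1.1
eef_pos: [0.4737, -0.4296, 0.3119]
ee_rot: [-2.867, -1.283, 0.0]
ft_force: [0.9, 0.3, 0.4]
finger_gap: 0.0872
grasp_force: 0.0
```

Emit:
jog_arm:
  rows:
    - {"dx": 0.047,"dy": -0.006,"dz": 0,"ax": 0,"ay": 0,"az": -0.075}
    - {"dx": 0.047,"dy": -0.006,"dz": 0,"ax": 0,"ay": 0,"az": -0.075}
    - {"dx": 0.047,"dy": -0.008,"dz": 0,"ax": 0,"ay": 0,"az": -0.075}
    - {"dx": 0.046,"dy": -0.008,"dz": 0,"ax": 0,"ay": 0,"az": -0.075}
    - {"dx": 0.046,"dy": -0.008,"dz": 0,"ax": 0,"ay": 0,"az": -0.075}
    - {"dx": 0.045,"dy": -0.008,"dz": 0,"ax": 0,"ay": 0,"az": -0.075}
    - {"dx": 0.045,"dy": -0.008,"dz": 0,"ax": 0,"ay": 0,"az": -0.075}
    - {"dx": 0.045,"dy": -0.008,"dz": 0,"ax": 0,"ay": 0,"az": -0.075}
    - {"dx": 0,"dy": 0,"dz": 0,"ax": 0,"ay": 0,"az": 0}

```text
clock: 2.0
eef_pos: [0.5842, -0.073, 0.3129]
ee_rot: [-2.346, -2.084, -0.005]
ft_force: [0.0, 0.6, 0.7]
finger_gap: 0.0869
grasp_force: 0.0
```

Run:
```python
from h import *
s=st(); np.save('w0.npy',np.r_[s['eef_pos'],s['ee_rot']])
im=optics.grab_frame('wrist'); cv2.imwrite('pics/w0.png',im)
print(s['eef_pos'],s['ee_rot'],pose('wrist',s)[1:])
```

```text
[ 0.58420513 -0.07302314  0.31286253] [-2.34630709 -2.08434052 -0.00480939] (array([[ 9.92972410e-01,  1.14826673e-01,  2.86466127e-02],
       [-1.18343238e-01,  9.61744340e-01,  2.47068213e-01],
       [ 8.19303313e-04, -2.48722052e-01,  9.68574555e-01]]), array([ 0.59153626, -0.0046978 ,  0.47670142]))
```

View pics/w0.png

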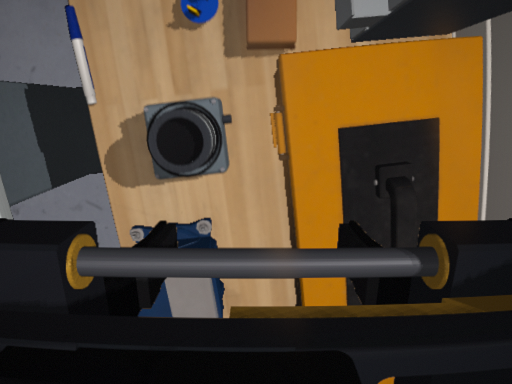

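The wrist view shows the barrel at about (184,138), the housing square round it, the small cap at (200,5), the sanding block at (271,22) and the pen at (80,55). I'll measure the mouth on a crop.

Run:
```python
from h import *
im=cv2.imread('pics/w0.png'); w=np.load('w0.npy'); P=pose('wrist',dict(eef_pos=w[:3],ee_rot=w[3:]))
c=im[85:195,130:245]; cv2.imwrite('pics/w0c.png',cv2.resize(c,None,fx=5,fy=5,interpolation=cv2.INTER_CUBIC))
g=cv2.cvtColor(im,cv2.COLOR_BGR2GRAY)
print(g[138,140:235]);print(g[90:190,184])
```

```text
[ 93  92  93  93  94  91  67  23  34  52  52  52  52  52  52  51  38  23
  23  21  23  22  22  22  22  23  21  21  22  23  22  22  20  21  23  22
  21  23  22  23  21  22  23  21  22  21  21  22  22  22  20  20  21  17
  14  14  13  15  14  16  14  14  19  43  50  51  52  53  54  53  64  97
 105  51  57 102  29  14  27  37  22  38  76  82  78  86 118 144 144 141
 140 140 140 141 139]
[135 134 135 136 138 141 141 143 140 131 104  66  36  43  54  56  46  33
  33  51  58  56  54  52  52  52  51  44  30  20  15  17  13  16  17  18
  22  22  22  22  21  23  19  22  20  21  22  20  22  21  22  21  22  21
  21  22  22  22  19  22  21  20  21  21  22  21  20  21  19  21  21  19
  20  22  29  40  50  53  52  50  49  52  61  65  54  33  44  75  94 109
 130 153 161 160 161 160 161 160 158 158]
```

View pics/w0c.png

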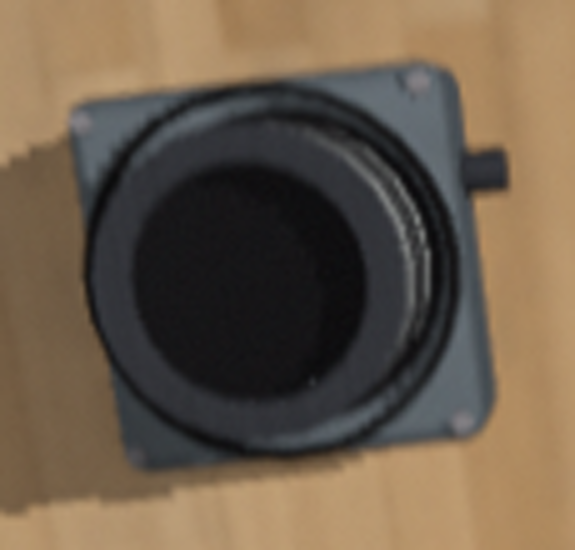

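The crop shows the dark mouth disc clearly, at about (180,141) in the full frame. The rim is a lighter ring round it. I'll threshold and fit it.

```bash
cat >> h.py <<'E'
def mouth(im,P,uv,t=35,z=.095):
    g=cv2.GaussianBlur(cv2.cvtColor(im,cv2.COLOR_BGR2GRAY),(3,3),0)
    n,l,s_,_=cv2.connectedComponentsWithStats((g<t).astype(np.uint8),connectivity=4)
    m=(l==l[int(uv[1]),int(uv[0])]).astype(np.uint8)
    c=max(cv2.findContours(m,0,cv2.CHAIN_APPROX_NONE)[0],key=cv2.contourArea)[:,0]
    W=np.array([onz('wrist',p,z,P) for p in c])[:,:2]
    A=np.c_[2*W,np.ones(len(W))]; x=np.linalg.lstsq(A,(W**2).sum(1),rcond=None)[0]
    r=np.sqrt(x[2]+x[0]**2+x[1]**2); res=np.linalg.norm(W-x[:2],axis=1)-r
    return x[:2],2*r,res.std(),len(c)
E
python3 - <<'E'
from h import *
im=cv2.imread('pics/w0.png'); w=np.load('w0.npy'); P=pose('wrist',dict(eef_pos=w[:3],ee_rot=w[3:]))
print(mouth(im,P,(180,141)))
E
```

```text
(array([ 0.49656002, -0.02955399]), np.float64(0.05491872031251043), np.float64(0.00038642654778733734), 133)
```

Emit:
jog_arm:
  rows:
    - {"dx": 0.045,"dy": -0.006,"dz": 0,"ax": 0,"ay": 0,"az": -0.12}
    - {"dx": 0.045,"dy": -0.006,"dz": 0,"ax": 0,"ay": 0,"az": -0.12}
    - {"dx": 0.045,"dy": -0.006,"dz": 0,"ax": 0,"ay": 0,"az": -0.12}
    - {"dx": 0.045,"dy": -0.006,"dz": 0,"ax": 0,"ay": 0,"az": -0.12}
    - {"dx": 0.045,"dy": 0.0,"dz": 0,"ax": 0,"ay": 0,"az": -0.12}
    - {"dx": 0.03,"dy": 0.0,"dz": 0,"ax": 0,"ay": 0,"az": -0.12}
    - {"dx": 0,"dy": 0,"dz": 0,"ax": 0,"ay": 0,"az": -0.12}
    - {"dx": 0,"dy": 0,"dz": 0,"ax": 0,"ay": 0,"az": -0.12}

```text
clock: 2.85
eef_pos: [0.5231, 0.1633, 0.3123]
ee_rot: [1.133, 2.93, -0.002]
ft_force: [-0.8, -1.4, -0.7]
finger_gap: 0.0869
grasp_force: 0.0
```

```bash
cat >> h.py <<'E'
def cap(im,P,R0=None):
    hsv=cv2.cvtColor(im,cv2.COLOR_BGR2HSV)
    y=cv2.morphologyEx(cv2.inRange(hsv,(18,110,60),(38,255,255)),cv2.MORPH_OPEN,np.ones((2,2),np.uint8))
    b=cv2.inRange(hsv,(100,130,40),(128,255,255))
    for nm,m,z,a0 in(('blue',cv2.morphologyEx(b|y,cv2.MORPH_CLOSE,np.ones((7,7),np.uint8)),.02,200),('yel',y,.047,20)):
        for c in cv2.findContours(m,0,cv2.CHAIN_APPROX_NONE)[0]:
            if cv2.contourArea(c)<a0: continue
            W=np.array([onz('wrist',p,z,P) for p in c[:,0]])[:,:2].astype(np.float32)
            M=cv2.moments(c);
            print(nm,cv2.contourArea(c),np.round([M['m10']/M['m00'],M['m01']/M['m00']]),[np.round(v,4) for v in cv2.minEnclosingCircle(W)],cv2.minAreaRect(W))
E
python3 - <<'E'
from h import *
s=st(); P=pose('wrist',s); im=optics.grab_frame('wrist'); cv2.imwrite('pics/w1.png',im); print(s['eef_pos'],s['ee_rot']); cap(im,P)
E
```

```text
[0.52313723 0.16332987 0.31234003] [ 1.13288724e+00  2.92974848e+00 -1.63288356e-03]
blue 3155.0 [375. 310.] [array([0.848 , 0.1283]), np.float64(0.2541)] ((0.8379946947097778, 0.13739678263664246), (0.5079516768455505, 0.03016318567097187), 47.71116638183594)
blue 655.5 [439. 262.] [array([0.8392, 0.2607]), np.float64(0.0506)] ((0.8404456973075867, 0.262835830450058), (0.04345686361193657, 0.09992505609989166), 59.65533447265625)
blue 801.5 [251. 170.] [array([0.5309, 0.1449]), np.float64(0.024)] ((0.5302497148513794, 0.145015686750412), (0.04601737856864929, 0.04663337767124176), 47.680599212646484)
blue 4222.5 [391. 148.] [array([0.6434, 0.3142]), np.float64(0.056)] ((0.6429883241653442, 0.31462353467941284), (0.11035424470901489, 0.10498252511024475), 47.782997131347656)
blue 1863.5 [296. 105.] [array([0.5037, 0.2494]), np.float64(0.0352)] ((0.5043203830718994, 0.2500509023666382), (0.06746842712163925, 0.0684758648276329), 47.903228759765625)
blue 269.5 [164.  76.] [array([0.3537, 0.147 ]), np.float64(0.0222)] ((0.35515403747558594, 0.1472150981426239), (0.014261811971664429, 0.
[... 1103 characters left out ...]
l 61.5 [282. 112.] [array([0.4969, 0.23  ]), np.float64(0.0101)] ((0.4974428713321686, 0.23128129541873932), (0.0065168109722435474, 0.01986076310276985), 67.26509857177734)
yel 81.0 [310. 102.] [array([0.5125, 0.2662]), np.float64(0.0101)] ((0.5124574303627014, 0.2661435604095459), (0.008292127400636673, 0.01969287358224392), 66.01881408691406)
yel 25.5 [377.  46.] [array([0.5163, 0.3732]), np.float64(0.0058)] ((0.5163199305534363, 0.37321987748146057), (0.005776818376034498, 0.010450822301208973), 22.734708786010742)
yel 28.5 [361.  34.] [array([0.4916, 0.3693]), np.float64(0.0045)] ((0.49160775542259216, 0.3688254952430725), (0.0061798966489732265, 0.00874218437820673), 3.198725461959839)
```

View pics/w1.png

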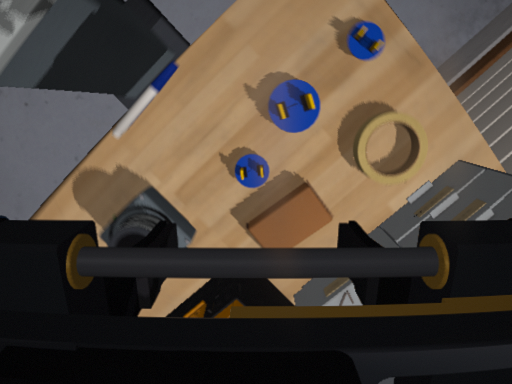

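The wrist view shows the target cap at (294,106) with its tabs at (282,112) and (310,102), and the small caps at (251,170) and (366,40). The target's centre is (0.5045, 0.2493) and the tab line is at 66.6°. I'll move above it and start down.

Emit:
jog_arm:
  rows:
    - {"dx": 0.036,"dy": 0.025,"dz": 0.01,"ax": 0,"ay": 0,"az": 0}
    - {"dx": 0.036,"dy": 0.026,"dz": 0.01,"ax": 0,"ay": 0,"az": 0}
    - {"dx": 0,"dy": 0,"dz": 0.045,"ax": 0,"ay": 0,"az": -0.11}
    - {"dx": 0,"dy": 0,"dz": 0.045,"ax": 0,"ay": 0,"az": -0.11}
    - {"dx": 0,"dy": 0,"dz": 0.04,"ax": 0,"ay": 0,"az": -0.11}
    - {"dx": 0,"dy": 0,"dz": 0.04,"ax": 0,"ay": 0,"az": 0}
    - {"dx": 0,"dy": 0,"dz": 0,"ax": 0,"ay": 0,"az": 0}

```text
clock: 3.6
eef_pos: [0.5022, 0.2458, 0.1171]
ee_rot: [-0.648, -3.065, 0.012]
ft_force: [-0.7, 0.2, 0.0]
finger_gap: 0.0867
grasp_force: 0.0
```

Run:
```python
from h import *
s=st(); P=pose('wrist',s); im=optics.grab_frame('wrist'); cv2.imwrite('pics/w2.png',im); print(s['eef_pos'],s['ee_rot'],R.from_rotvec(s['ee_rot']).as_matrix()); cap(im,P)
```

```text
[0.50224401 0.2457859  0.11708483] [-0.64839924 -3.06511873  0.01237531] [[-0.91429986  0.40491286 -0.01006661]
 [ 0.40498095  0.91430579 -0.00594515]
 [ 0.0067967  -0.00951244 -0.99993166]]
blue 2778.5 [347. 308.] [array([0.6413, 0.2835]), np.float64(0.1164)] ((0.629767894744873, 0.28847599029541016), (0.2321515679359436, 0.040701285004615784), 66.48350524902344)
blue 273.5 [176. 282.] [array([0.5478, 0.1443]), np.float64(0.0154)] ((0.5487134456634521, 0.14394229650497437), (0.029449723660945892, 0.012370803393423557), 67.13581085205078)
blue 5322.5 [264. 194.] [array([0.5051, 0.2498]), np.float64(0.0357)] ((0.5053141117095947, 0.24995744228363037), (0.07024381309747696, 0.07030846178531647), 64.52828216552734)
blue 2681.5 [409. 134.] [array([0.5067, 0.3803]), np.float64(0.0267)] ((0.505250871181488, 0.37838372588157654), (0.047826722264289856, 0.048167094588279724), 4.823112964630127)
blue 789.0 [72. 79.] [array([0.353 , 0.1501]), np.float64(0.0233)] ((0.35599422454833984, 0.15013882517814636), (0.01493468601256609, 0.0458194874227047), 1.0539665222167969)
yel 2655.0 [342. 308.] [a
[... 855 characters left out ...]
4.5 [291. 202.] [array([0.5116, 0.2687]), np.float64(0.0125)] ((0.5116937756538391, 0.2690589427947998), (0.006061161868274212, 0.02444242499768734), 67.78092956542969)
yel 219.5 [240. 202.] [array([0.4958, 0.234 ]), np.float64(0.0128)] ((0.4958573877811432, 0.23404698073863983), (0.0060677193105220795, 0.025174982845783234), 65.12921905517578)
yel 200.0 [425. 151.] [array([0.5149, 0.3754]), np.float64(0.0101)] ((0.5145707130432129, 0.37540745735168457), (0.009051223285496235, 0.019267113879323006), 3.642902374267578)
yel 106.5 [409. 122.] [array([0.489 , 0.3702]), np.float64(0.0092)] ((0.49062401056289673, 0.3701046407222748), (0.018182210624217987, 0.005810740869492292), 87.01053619384766)
```

View pics/w2.png

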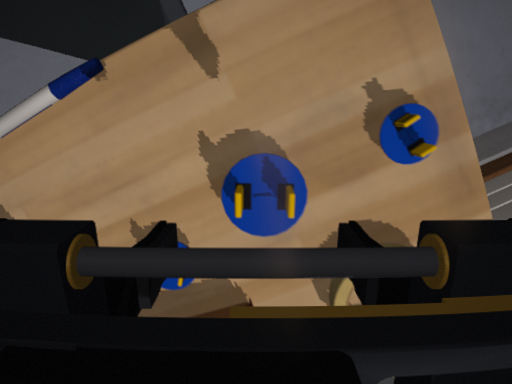

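The close view shows the cap at (264,194) with tabs at (240,202) and (291,202), square to the fingers. A 5 mm correction along tool y is needed before going down.

Emit:
jog_arm:
  rows:
    - {"dx": -0.001,"dy": 0.005,"dz": 0.01,"ax": -0.009,"ay": -0.007,"az": 0}
    - {"dx": 0,"dy": 0,"dz": 0.03,"ax": 0,"ay": 0,"az": 0}
    - {"dx": 0,"dy": 0,"dz": 0.03,"ax": 0,"ay": 0,"az": 0}
    - {"dx": 0,"dy": 0,"dz": 0.015,"ax": 0,"ay": 0,"az": 0}
    - {"dx": 0,"dy": 0,"dz": 0,"ax": 0,"ay": 0,"az": 0}
    - {"dx": 0,"dy": 0,"dz": 0,"ax": 0,"ay": 0,"az": 0}

```text
clock: 4.25
eef_pos: [0.5094, 0.2555, 0.039]
ee_rot: [0.642, 3.064, 0.014]
ft_force: [-0.2, -0.2, -0.1]
finger_gap: 0.0869
grasp_force: 0.0
```

Run:
```python
from h import *
for i in range(3):
    s=st(); P=pose('wrist',s); im=optics.grab_frame('wrist'); print(s['eef_pos'].round(4),R.from_rotvec(s['ee_rot']).as_matrix().round(4)[:,:].tolist(),np.abs(s['joint_vel']).max())
cap(im,P)
```

```text
[0.5094 0.2555 0.039 ] [[-0.9159, 0.4013, 0.0124], [0.4014, 0.9159, 0.0067], [-0.0086, 0.0111, -0.9999]] 0.011823468544818918
[0.5095 0.2556 0.0393] [[-0.9159, 0.4013, 0.013], [0.4014, 0.9159, 0.007], [-0.0091, 0.0117, -0.9999]] 0.005193763841648397
[0.5095 0.2555 0.0393] [[-0.9159, 0.4013, 0.0131], [0.4014, 0.9159, 0.007], [-0.0092, 0.0116, -0.9999]] 0.004185209783679113
blue 3107.5 [379. 310.] [array([0.6024, 0.3048]), np.float64(0.1001)] ((0.5961268544197083, 0.3076188564300537), (0.1999729722738266, 0.015003472566604614), 65.78905487060547)
blue 215.0 [444. 261.] [array([0.5811, 0.3531]), np.float64(0.02)] ((0.581518828868866, 0.35648372769355774), (0.008346854709088802, 0.03978544473648071), 82.33372497558594)
blue 8155.5 [243. 211.] [array([0.5044, 0.2494]), np.float64(0.0358)] ((0.49584874510765076, 0.25317004323005676), (0.07076790928840637, 0.05240246281027794), 66.04973602294922)
blue 5148.0 [444. 138.] [array([0.5075, 0.3787]), np.float64(0.0281)] ((0.5043689608573914, 0.37706464529037476), (0.04870586469769478, 0.0483994334936142), 81.75324249267578)
yel 22.0 [142. 314.] 
[... 683 characters left out ...]
)
yel 368.5 [280. 231.] [array([0.5067, 0.2704]), np.float64(0.0109)] ((0.5066719651222229, 0.270351767539978), (0.0062105292454361916, 0.02114596776664257), 67.20702362060547)
yel 485.0 [208. 231.] [array([0.4909, 0.2356]), np.float64(0.0113)] ((0.4910629391670227, 0.2358170598745346), (0.007779845502227545, 0.02174885757267475), 64.18814086914062)
yel 484.5 [466. 162.] [array([0.5114, 0.3708]), np.float64(0.0109)] ((0.5112587809562683, 0.3711204528808594), (0.011471949517726898, 0.01953745447099209), 11.09573745727539)
yel 320.0 [444. 122.] [array([0.4868, 0.3663]), np.float64(0.0099)] ((0.4870661795139313, 0.366241991519928), (0.019125981256365776, 0.008217144757509232), 67.4446029663086)
```

The tilt reading was a motion transient, so I'll undo that correction and shift -7 mm along tool y, then settle.

Emit:
jog_arm:
  rows:
    - {"dx": 0.002,"dy": -0.007,"dz": 0,"ax": 0.0116,"ay": 0.0092,"az": 0}
    - {"dx": 0,"dy": 0,"dz": 0,"ax": 0,"ay": 0,"az": 0}
    - {"dx": 0,"dy": 0,"dz": 0.008,"ax": 0,"ay": 0,"az": 0}
    - {"dx": 0,"dy": 0,"dz": 0.007,"ax": 0,"ay": 0,"az": 0}
    - {"dx": 0,"dy": 0,"dz": 0,"ax": 0,"ay": 0,"az": 0}
    - {"dx": 0,"dy": 0,"dz": 0,"ax": 0,"ay": 0,"az": 0}
    - {"dx": 0,"dy": 0,"dz": 0,"ax": 0,"ay": 0,"az": 0}

```text
clock: 5.1
eef_pos: [0.5036, 0.2492, 0.0224]
ee_rot: [-0.643, -3.072, 0.003]
ft_force: [0.5, 0.6, -0.2]
finger_gap: 0.087
grasp_force: 0.0
```

Run:
```python
from h import *
s=st(); P=pose('wrist',s); im=optics.grab_frame('wrist'); cv2.imwrite('pics/w3.png',im); print(s['eef_pos'].round(4),R.from_rotvec(s['ee_rot']).as_matrix().round(4)[:,:].tolist(),np.abs(s['joint_vel']).max())
cap(im,P)
```

```text
[0.5036 0.2492 0.0224] [[-0.9161, 0.4009, -0.0031], [0.4009, 0.9161, -0.0014], [0.0023, -0.0025, -1.0]] 0.0059324074331666265
blue 3044.5 [380. 310.] [array([0.5804, 0.2957]), np.float64(0.089)] ((0.5755543112754822, 0.2978377044200897), (0.17785385251045227, 0.010958508588373661), 66.42740631103516)
blue 1087.0 [258. 285.] [array([0.5282, 0.2395]), np.float64(0.0264)] ((0.5320649743080139, 0.2378375083208084), (0.05252314731478691, 0.011865680105984211), 66.38368225097656)
blue 224.0 [444. 261.] [array([0.561 , 0.3396]), np.float64(0.0178)] ((0.5613881349563599, 0.34260955452919006), (0.007455224636942148, 0.03534353896975517), 81.9558334350586)
blue 6810.0 [257. 215.] [array([0.5043, 0.2496]), np.float64(0.0358)] ((0.4907872974872589, 0.2553500831127167), (0.07092790305614471, 0.04160282388329506), 66.35922241210938)
blue 5719.5 [475. 148.] [array([0.5074, 0.3776]), np.float64(0.0277)] ((0.5034518837928772, 0.3753989636898041), (0.04552813991904259, 0.0480591244995594), 76.8602523803711)
yel 3035.0 [380. 310.] [array([0.556 , 0.2935]), np.float64(0.0745)] ((0.5535292029380798, 0.29
[... 440 characters left out ...]
6.5 [298. 239.] [array([0.501 , 0.2721]), np.float64(0.0067)] ((0.5010206699371338, 0.27205878496170044), (0.007031106855720282, 0.011672310531139374), 68.04960632324219)
yel 285.0 [220. 238.] [array([0.4861, 0.2381]), np.float64(0.0067)] ((0.48582783341407776, 0.23794203996658325), (0.007492741569876671, 0.012113947421312332), 64.85063171386719)
yel 532.0 [497. 174.] [array([0.5098, 0.3664]), np.float64(0.0092)] ((0.5089669227600098, 0.3670768737792969), (0.01811336725950241, 0.010361668653786182), 55.86878967285156)
yel 357.0 [478. 130.] [array([0.4854, 0.3645]), np.float64(0.0105)] ((0.4861147999763489, 0.36424216628074646), (0.020462725311517715, 0.008762589655816555), 65.75798797607422)
```

View pics/w3.png

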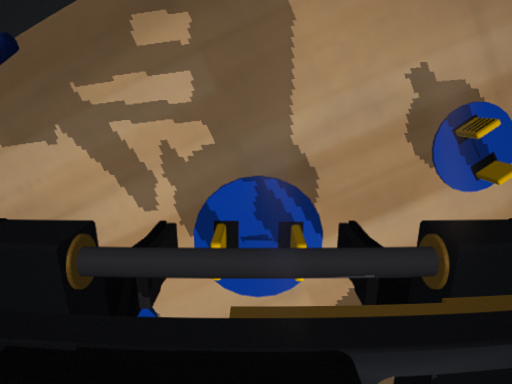

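The fingers straddle the cap evenly; it sits at (258,237). Closing.

Emit:
jog_arm:
  claw: 0.02
  rows:
    - {"dx": 0,"dy": 0,"dz": -0.001,"ax": 0,"ay": 0,"az": 0}
    - {"dx": 0,"dy": 0,"dz": 0,"ax": 0,"ay": 0,"az": 0}
    - {"dx": 0,"dy": 0,"dz": 0,"ax": 0,"ay": 0,"az": 0}
    - {"dx": 0,"dy": 0,"dz": 0,"ax": 0,"ay": 0,"az": 0}
    - {"dx": 0,"dy": 0,"dz": 0,"ax": 0,"ay": 0,"az": 0}
    - {"dx": 0,"dy": 0,"dz": 0,"ax": 0,"ay": 0,"az": 0}
    - {"dx": 0,"dy": 0,"dz": 0,"ax": 0,"ay": 0,"az": 0}
    - {"dx": 0,"dy": 0,"dz": 0,"ax": 0,"ay": 0,"az": 0}

```text
clock: 5.95
eef_pos: [0.5037, 0.249, 0.0238]
ee_rot: [-0.643, -3.072, 0.004]
ft_force: [-0.6, -0.1, 2.5]
finger_gap: 0.0323
grasp_force: 30.0
```

Pinched at 32 mm and 30 N. Lifting.

Emit:
jog_arm:
  rows:
    - {"dx": 0,"dy": 0,"dz": -0.015,"ax": 0,"ay": 0,"az": 0}
    - {"dx": 0,"dy": 0,"dz": -0.03,"ax": 0,"ay": 0,"az": 0}
    - {"dx": 0,"dy": 0,"dz": -0.04,"ax": 0,"ay": 0,"az": 0}
    - {"dx": 0,"dy": 0,"dz": -0.04,"ax": 0,"ay": 0,"az": 0}
    - {"dx": 0,"dy": 0,"dz": -0.04,"ax": 0,"ay": 0,"az": 0}
    - {"dx": 0,"dy": 0,"dz": -0.04,"ax": 0,"ay": 0,"az": 0}
    - {"dx": 0,"dy": 0,"dz": -0.03,"ax": 0,"ay": 0,"az": 0}
    - {"dx": 0,"dy": 0,"dz": -0.01,"ax": 0,"ay": 0,"az": 0}

```text
clock: 6.75
eef_pos: [0.5052, 0.2507, 0.2727]
ee_rot: [0.643, 3.072, 0.003]
ft_force: [0.1, 1.1, -0.6]
finger_gap: 0.032
grasp_force: 30.0
```

Emit:
jog_arm:
  rows:
    - {"dx": -0.016,"dy": -0.026,"dz": 0,"ax": 0,"ay": 0,"az": 0}
    - {"dx": -0.019,"dy": -0.032,"dz": 0,"ax": 0,"ay": 0,"az": 0}
    - {"dx": -0.019,"dy": -0.032,"dz": 0,"ax": 0,"ay": 0,"az": 0}
    - {"dx": -0.019,"dy": -0.032,"dz": 0,"ax": 0,"ay": 0,"az": 0}
    - {"dx": -0.019,"dy": -0.032,"dz": 0,"ax": 0,"ay": 0,"az": 0}
    - {"dx": -0.019,"dy": -0.032,"dz": 0,"ax": 0,"ay": 0,"az": 0}
    - {"dx": -0.019,"dy": -0.032,"dz": 0,"ax": 0,"ay": 0,"az": 0}
    - {"dx": -0.016,"dy": -0.026,"dz": 0,"ax": 0,"ay": 0,"az": 0}
    - {"dx": -0.009,"dy": -0.015,"dz": 0,"ax": 0,"ay": 0,"az": 0}
    - {"dx": 0,"dy": 0,"dz": 0,"ax": 0,"ay": 0,"az": 0}

```text
clock: 7.75
eef_pos: [0.5419, -0.0536, 0.2675]
ee_rot: [-0.651, -3.068, 0.005]
ft_force: [0.4, 0.1, -1.0]
finger_gap: 0.0324
grasp_force: 30.0
```

Emit:
jog_arm:
  rows:
    - {"dx": 0,"dy": 0,"dz": 0,"ax": 0,"ay": 0,"az": 0}
    - {"dx": 0,"dy": 0,"dz": 0,"ax": 0,"ay": 0,"az": 0}
    - {"dx": 0,"dy": 0,"dz": 0,"ax": 0,"ay": 0,"az": 0}
    - {"dx": 0,"dy": 0,"dz": 0,"ax": 0,"ay": 0,"az": 0}

```text
clock: 8.15
eef_pos: [0.5424, -0.0489, 0.2689]
ee_rot: [-0.64, -3.073, 0.003]
ft_force: [-0.5, -0.3, -0.1]
finger_gap: 0.0321
grasp_force: 30.0
```

Run:
```python
from h import *
s=st(); im=optics.grab_frame('wrist'); cv2.imwrite('pics/w4.png',im); np.save('w4.npy',np.r_[s['eef_pos'],s['ee_rot']])
print(s['eef_pos'].round(4),R.from_rotvec(s['ee_rot']).as_matrix().round(4).tolist(),np.abs(s['joint_vel']).max(),s['qpos'],s['finger_gap'],s['ft_force'])
```

```text
[ 0.5424 -0.0489  0.2689] [[-0.9168, 0.3993, -0.0029], [0.3993, 0.9168, -0.0015], [0.0021, -0.0026, -1.0]] 0.006921563760971844 [ 0.69214143  0.32752984 -0.85328861  1.74783521  0.26540216  1.18961803
  0.92450167] 0.03213630975803939 [-0.52140765 -0.25268855 -0.10986218]
```

View pics/w4.png

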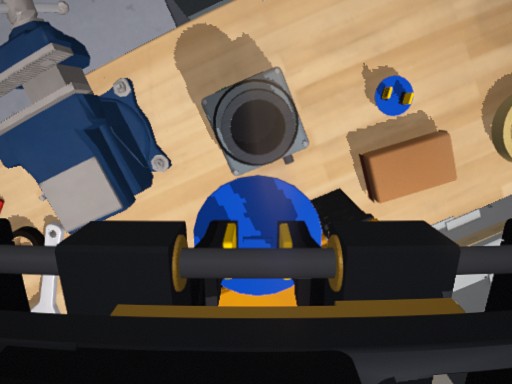

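The view shows the mouth at about (259,127) and the held cap's flange at (258,236), clear of each other. I'll measure both relative to the tool.

```bash
cat >> h.py <<'E'
def fit(W):
    x=np.linalg.lstsq(np.c_[2*W,np.ones(len(W))],(W**2).sum(1),rcond=None)[0]
    r=np.sqrt(x[2]+x[0]**2+x[1]**2); return x[:2],r,np.abs(np.linalg.norm(W-x[:2],axis=1)-r)
def flange(im,P,z,box=(165,214)):
    hsv=cv2.cvtColor(im,cv2.COLOR_BGR2HSV); b=cv2.inRange(hsv,(100,130,40),(128,255,255))
    b[:,:180]=0;b[:,335:]=0
    c=max(cv2.findContours(cv2.morphologyEx(b,cv2.MORPH_CLOSE,np.ones((5,5),np.uint8)),0,cv2.CHAIN_APPROX_NONE)[0],key=cv2.contourArea)[:,0]
    c=c[(c[:,1]<box[1])]
    W=np.array([onz('wrist',p,z,P) for p in c])[:,:2]; x,r,e=fit(W)
    for _ in range(3): W=W[e<.001]; x,r,e=fit(W)
    return x,2*r,e.std(),len(W)
E
python3 - <<'E'
from h import *
im=cv2.imread('pics/w4.png'); w=np.load('w4.npy'); s=dict(eef_pos=w[:3],ee_rot=w[3:]); P=pose('wrist',s); RR=R.from_rotvec(w[3:]).as_matrix()
g=cv2.cvtColor(im,cv2.COLOR_BGR2GRAY); print(g[127,205:310])
for t in (30,34,38,42,46):
    print(t,mouth(im,P,(259,127),t))
f=flange(im,P,w[2]-.0038); print('flange',f,(RR.T@np.r_[f[0]-w[:2],0]))
E
```

```text
[200 137 129 130 132 128  92  60  34  23  28  69  89  90  83  77  63  67
  69  71  71  73  73  71  68  53  30  29  29  27  30  32  31  31  32  33
  33  33  35  36  38  38  38  41  42  43  45  46  48  49  52  51  51  52
  51  52  53  52  53  53  53  53  53  53  54  54  55  54  55  54  53  54
  53  54  55  55  57  56  54  56  70  83  83  82  82  83  82  82  81  86
  73  47  50 107 137 133 128 115 131 176 195 195 193 192 192]
30 (array([ 0.53870229, -0.04373717]), np.float64(0.5051097901070185), np.float64(0.06099315021259763), 2145)
34 (array([ 0.5383122 , -0.04380075]), np.float64(0.5045488623549521), np.float64(0.06104590386697938), 2146)
38 (array([ 0.53800137, -0.04359872]), np.float64(0.5041538994278246), np.float64(0.06117062993409688), 2156)
42 (array([ 0.54019273, -0.04501866]), np.float64(0.5075205139961478), np.float64(0.06108026318627525), 2262)
46 (array([ 0.51791365, -0.02141751]), np.float64(0.4738870544463332), np.float64(0.060488704027972025), 2937)
flange (array([ 0.54361767, -0.04902173]), np.float64(0.07146849004265811), np.float64(0.0001301854305737651), 134) [-1.19532463e-03  3.59065266e-04 -3.38442773e-06]
```

Run:
```python
from h import *
im=cv2.imread('pics/w4.png'); w=np.load('w4.npy'); s=dict(eef_pos=w[:3],ee_rot=w[3:]); P=pose('wrist',s); RR=R.from_rotvec(w[3:]).as_matrix()
for t in (59,62,64):
    m=mouth(im,P,(259,127),t); print(t,m,RR.T@np.r_[m[0]-w[:2],0])
```

```text
59 (array([ 0.49612862, -0.02969719]), np.float64(0.054453386860104216), np.float64(0.00046589256079720525), 155) [ 0.05005978 -0.00088564  0.00010554]
62 (array([ 0.49608745, -0.02937695]), np.float64(0.05525385149686229), np.float64(0.0003899847342215793), 154) [ 0.0502254  -0.00060847  0.00010517]
64 (array([ 0.49614196, -0.02926596]), np.float64(0.055586468771050855), np.float64(0.00037643927904604273), 155) [ 0.05021974 -0.00048496  0.00010485]
```

Mouth is (0.0502, -0.0006) and cap is (-0.0012, +0.0004) in tool axes. This agrees with the first look to 0.5 mm, so I shift by (+0.0514, -0.001) and go down to just above the rim.

Emit:
jog_arm:
  rows:
    - {"dx": 0.017,"dy": -0.001,"dz": 0,"ax": 0,"ay": 0,"az": 0}
    - {"dx": 0.017,"dy": 0,"dz": 0,"ax": 0,"ay": 0,"az": 0}
    - {"dx": 0.0174,"dy": 0,"dz": 0.02,"ax": 0.0025,"ay": -0.002,"az": 0}
    - {"dx": 0,"dy": 0,"dz": 0.035,"ax": 0,"ay": 0,"az": 0}
    - {"dx": 0,"dy": 0,"dz": 0.035,"ax": 0,"ay": 0,"az": 0}
    - {"dx": 0,"dy": 0,"dz": 0.03,"ax": 0,"ay": 0,"az": 0}
    - {"dx": 0,"dy": 0,"dz": 0.02,"ax": 0,"ay": 0,"az": 0}
    - {"dx": 0,"dy": 0,"dz": 0,"ax": 0,"ay": 0,"az": 0}
    - {"dx": 0,"dy": 0,"dz": 0,"ax": 0,"ay": 0,"az": 0}
    - {"dx": 0,"dy": 0,"dz": 0,"ax": 0,"ay": 0,"az": 0}

```text
clock: 9.2
eef_pos: [0.4959, -0.0306, 0.1303]
ee_rot: [0.643, 3.073, -0.007]
ft_force: [0.8, 0.4, -0.7]
finger_gap: 0.0326
grasp_force: 30.0
```

Emit:
jog_arm:
  rows:
    - {"dx": 0,"dy": 0,"dz": 0,"ax": 0,"ay": 0,"az": 0}
    - {"dx": 0,"dy": 0,"dz": 0,"ax": 0,"ay": 0,"az": 0}
    - {"dx": 0,"dy": 0,"dz": 0,"ax": 0,"ay": 0,"az": 0}
    - {"dx": 0,"dy": 0,"dz": 0,"ax": 0,"ay": 0,"az": 0}

```text
clock: 9.6
eef_pos: [0.4948, -0.0311, 0.1292]
ee_rot: [-0.644, -3.074, 0.008]
ft_force: [-0.0, -0.4, -0.6]
finger_gap: 0.0324
grasp_force: 30.0
```

Run:
```python
from h import *
s=st(); RR=R.from_rotvec(s['ee_rot']).as_matrix(); P=pose('wrist',s); im=optics.grab_frame('wrist'); cv2.imwrite('pics/w5.png',im)
print(s['eef_pos'].round(4),RR.round(4).tolist(),s['ft_force'])
f=flange(im,P,s['eef_pos'][2]-.0038); print('flange',f,(RR.T@np.r_[f[0]-s['eef_pos'][:2],0]), 'to mouth',RR.T@np.r_[np.array([.4962,-.0294])-f[0],0])
```

```text
[ 0.4948 -0.0311  0.1292] [[-0.9159, 0.4014, -0.0017], [0.4014, 0.9159, -0.0048], [-0.0004, -0.0051, -1.0]] [-0.0494753  -0.35999295 -0.61091205]
flange (array([ 0.49535496, -0.03114545]), np.float64(0.07143946820273424), np.float64(0.00012241522848416894), 134) [-5.65083633e-04  1.61506859e-04 -6.18709157e-07] to mouth [-7.34226987e-05  1.93783225e-03 -9.91815343e-06]
```

Emit:
jog_arm:
  rows:
    - {"dx": 0,"dy": 0.0018,"dz": 0,"ax": -0.005,"ay": 0,"az": 0}
    - {"dx": 0,"dy": 0,"dz": 0.006,"ax": 0,"ay": 0,"az": 0}
    - {"dx": 0,"dy": 0,"dz": 0,"ax": 0,"ay": 0,"az": 0}
    - {"dx": 0,"dy": 0,"dz": 0,"ax": 0,"ay": 0,"az": 0}
    - {"dx": 0,"dy": 0,"dz": 0,"ax": 0,"ay": 0,"az": 0}
    - {"dx": 0,"dy": 0,"dz": 0,"ax": 0,"ay": 0,"az": 0}
    - {"dx": 0,"dy": 0,"dz": 0,"ax": 0,"ay": 0,"az": 0}

```text
clock: 10.35
eef_pos: [0.4955, -0.0293, 0.123]
ee_rot: [-0.644, -3.075, 0.0]
ft_force: [0.2, 0.4, 0.1]
finger_gap: 0.0325
grasp_force: 30.0
```

Run:
```python
from h import *
s=st(); RR=R.from_rotvec(s['ee_rot']).as_matrix(); P=pose('wrist',s); im=optics.grab_frame('wrist'); cv2.imwrite('pics/w6.png',im)
print(s['eef_pos'].round(4),RR.round(4).tolist(),s['ft_force'],s['wrist_torque'])
f=flange(im,P,s['eef_pos'][2]-.0038); print('flange',f,(RR.T@np.r_[f[0]-s['eef_pos'][:2],0]), 'to mouth',RR.T@np.r_[np.array([.4962,-.0294])-f[0],0])
```

```text
[ 0.4955 -0.0293  0.123 ] [[-0.916, 0.4011, -0.0], [0.4011, 0.916, -0.0001], [-0.0, -0.0001, -1.0]] [0.17637039 0.44620526 0.12498638] [ 0.05781533 -0.15132703 -0.02014485]
flange (array([ 0.49604962, -0.02937865]), np.float64(0.07147864924003856), np.float64(0.00010681680781384487), 133) [-5.74519359e-04  1.65715075e-04 -1.23468195e-08] to mouth [-1.46310746e-04  4.07650603e-05 -2.96991947e-09]
```

Aligned and level. Now feeling down: 7 mm slowly. A miss would show as about 4 to 6 N on the sprung barrel, well under 15 N.

Emit:
jog_arm:
  rows:
    - {"dx": 0,"dy": 0,"dz": 0.0015,"ax": 0,"ay": 0,"az": 0}
    - {"dx": 0,"dy": 0,"dz": 0.0015,"ax": 0,"ay": 0,"az": 0}
    - {"dx": 0,"dy": 0,"dz": 0.001,"ax": 0,"ay": 0,"az": 0}
    - {"dx": 0,"dy": 0,"dz": 0.001,"ax": 0,"ay": 0,"az": 0}
    - {"dx": 0,"dy": 0,"dz": 0.001,"ax": 0,"ay": 0,"az": 0}
    - {"dx": 0,"dy": 0,"dz": 0.001,"ax": 0,"ay": 0,"az": 0}
    - {"dx": 0,"dy": 0,"dz": 0,"ax": 0,"ay": 0,"az": 0}
    - {"dx": 0,"dy": 0,"dz": 0,"ax": 0,"ay": 0,"az": 0}
    - {"dx": 0,"dy": 0,"dz": 0,"ax": 0,"ay": 0,"az": 0}

```text
clock: 11.3
eef_pos: [0.4954, -0.0293, 0.1159]
ee_rot: [-0.644, -3.075, 0.0]
ft_force: [-0.4, 0.5, -0.4]
finger_gap: 0.0325
grasp_force: 30.0
```

No contact with the nose 3 mm inside the mouth. Continuing.

Emit:
jog_arm:
  rows:
    - {"dx": 0,"dy": 0,"dz": 0.001,"ax": 0,"ay": 0,"az": 0}
    - {"dx": 0,"dy": 0,"dz": 0.001,"ax": 0,"ay": 0,"az": 0}
    - {"dx": 0,"dy": 0,"dz": 0.001,"ax": 0,"ay": 0,"az": 0}
    - {"dx": 0,"dy": 0,"dz": 0.001,"ax": 0,"ay": 0,"az": 0}
    - {"dx": 0,"dy": 0,"dz": 0.001,"ax": 0,"ay": 0,"az": 0}
    - {"dx": 0,"dy": 0,"dz": 0,"ax": 0,"ay": 0,"az": 0}
    - {"dx": 0,"dy": 0,"dz": 0,"ax": 0,"ay": 0,"az": 0}

```text
clock: 12.0
eef_pos: [0.4954, -0.0293, 0.1109]
ee_rot: [-0.644, -3.075, 0.0]
ft_force: [0.6, -0.5, -0.9]
finger_gap: 0.0321
grasp_force: 30.0
```

Emit:
jog_arm:
  rows:
    - {"dx": 0,"dy": 0,"dz": 0.001,"ax": 0,"ay": 0,"az": 0}
    - {"dx": 0,"dy": 0,"dz": 0.001,"ax": 0,"ay": 0,"az": 0}
    - {"dx": 0,"dy": 0,"dz": 0.001,"ax": 0,"ay": 0,"az": 0}
    - {"dx": 0,"dy": 0,"dz": 0.001,"ax": 0,"ay": 0,"az": 0}
    - {"dx": 0,"dy": 0,"dz": 0.001,"ax": 0,"ay": 0,"az": 0}
    - {"dx": 0,"dy": 0,"dz": 0.001,"ax": 0,"ay": 0,"az": 0}
    - {"dx": 0,"dy": 0,"dz": 0.001,"ax": 0,"ay": 0,"az": 0}
    - {"dx": 0,"dy": 0,"dz": 0,"ax": 0,"ay": 0,"az": 0}
    - {"dx": 0,"dy": 0,"dz": 0,"ax": 0,"ay": 0,"az": 0}

```text
clock: 12.9
eef_pos: [0.4954, -0.0293, 0.1039]
ee_rot: [-0.644, -3.075, 0.0]
ft_force: [0.2, 0.1, -1.5]
finger_gap: 0.0324
grasp_force: 30.0
```

Emit:
jog_arm:
  rows:
    - {"dx": 0,"dy": 0,"dz": 0.001,"ax": 0,"ay": 0,"az": 0}
    - {"dx": 0,"dy": 0,"dz": 0.001,"ax": 0,"ay": 0,"az": 0}
    - {"dx": 0,"dy": 0,"dz": 0.001,"ax": 0,"ay": 0,"az": 0}
    - {"dx": 0,"dy": 0,"dz": 0,"ax": 0,"ay": 0,"az": 0}
    - {"dx": 0,"dy": 0,"dz": 0,"ax": 0,"ay": 0,"az": 0}
    - {"dx": 0,"dy": 0,"dz": 0,"ax": 0,"ay": 0,"az": 0}

```text
clock: 13.5
eef_pos: [0.4955, -0.0293, 0.1011]
ee_rot: [0.644, 3.075, -0.0]
ft_force: [-0.4, 0.4, 3.8]
finger_gap: 0.0324
grasp_force: 30.0
```

Contact at 3.8 N with the flange on the rim (TCP at the expected height). A touch more, then release.

Emit:
jog_arm:
  rows:
    - {"dx": 0,"dy": 0,"dz": 0.0007,"ax": 0,"ay": 0,"az": 0}
    - {"dx": 0,"dy": 0,"dz": 0,"ax": 0,"ay": 0,"az": 0}
    - {"dx": 0,"dy": 0,"dz": 0,"ax": 0,"ay": 0,"az": 0}

```text
clock: 13.8
eef_pos: [0.4955, -0.0293, 0.1003]
ee_rot: [0.644, 3.075, -0.0]
ft_force: [-1.4, 1.2, 4.5]
finger_gap: 0.0324
grasp_force: 30.0
```

Emit:
jog_arm:
  claw: 0.07
  rows:
    - {"dx": 0,"dy": 0,"dz": 0,"ax": 0,"ay": 0,"az": 0}
    - {"dx": 0,"dy": 0,"dz": 0,"ax": 0,"ay": 0,"az": 0}
    - {"dx": 0,"dy": 0,"dz": 0,"ax": 0,"ay": 0,"az": 0}
    - {"dx": 0,"dy": 0,"dz": 0,"ax": 0,"ay": 0,"az": 0}
    - {"dx": 0,"dy": 0,"dz": 0,"ax": 0,"ay": 0,"az": 0}
    - {"dx": 0,"dy": 0,"dz": 0,"ax": 0,"ay": 0,"az": 0}

```text
clock: 14.4
eef_pos: [0.4952, -0.0293, 0.1]
ee_rot: [-0.644, -3.074, 0.0]
ft_force: [-0.1, 1.0, 0.0]
finger_gap: 0.0677
grasp_force: 0.0
```

Released. I'll retreat upward and back along tool -x so the wrist camera sees the cap.

Emit:
jog_arm:
  rows:
    - {"dx": 0,"dy": 0,"dz": -0.01,"ax": 0,"ay": 0,"az": 0}
    - {"dx": 0,"dy": 0,"dz": -0.03,"ax": 0,"ay": 0,"az": 0}
    - {"dx": 0,"dy": 0,"dz": -0.045,"ax": 0,"ay": 0,"az": 0}
    - {"dx": 0,"dy": 0,"dz": -0.045,"ax": 0,"ay": 0,"az": 0}
    - {"dx": -0.02,"dy": 0,"dz": -0.03,"ax": 0,"ay": 0,"az": 0}
    - {"dx": -0.02,"dy": 0,"dz": 0,"ax": 0,"ay": 0,"az": 0}
    - {"dx": 0,"dy": 0,"dz": 0,"ax": 0,"ay": 0,"az": 0}
    - {"dx": 0,"dy": 0,"dz": 0,"ax": 0,"ay": 0,"az": 0}
    - {"dx": 0,"dy": 0,"dz": 0,"ax": 0,"ay": 0,"az": 0}

```text
clock: 15.3
eef_pos: [0.5308, -0.0447, 0.2596]
ee_rot: [-0.642, -3.073, 0.001]
ft_force: [-0.3, -0.6, 0.3]
finger_gap: 0.0699
grasp_force: 0.0
```

Run:
```python
from h import *
s=st(); im=optics.grab_frame('wrist'); sc=optics.grab_frame('scene')
a=cv2.resize(im[40:220,160:380],(660,540)); b=cv2.resize(sc[150:250,210:310],None,fx=3,fy=3)
o=np.zeros((540,800,3),np.uint8); o[:,:500]=a[:,80:580]; o[:300,500:]=b; cv2.imwrite('pics/end.png',o)
P=pose('wrist',s); hsv=cv2.cvtColor(im,cv2.COLOR_BGR2HSV)
for nm,lo,hi,z in(('blue',(100,130,40),(128,255,255),.098),('yel',(18,110,60),(38,255,255),.125)):
    m=cv2.inRange(hsv,lo,hi); m[:,:190]=0;m[:,340:]=0;m[210:]=0
    for c in cv2.findContours(m,0,cv2.CHAIN_APPROX_NONE)[0]:
        if cv2.contourArea(c)>40:
            W=np.array([onz('wrist',p,z,P) for p in c[:,0]])[:,:2].astype(np.float32); print(nm,cv2.minEnclosingCircle(W),cv2.minAreaRect(W))
```

```text
blue ((0.4962456226348877, -0.029833441600203514), 0.036368872970342636) ((0.49648404121398926, -0.03004903718829155), (0.07132352888584137, 0.07089340686798096), 66.3802261352539)
yel ((0.5034079551696777, -0.011487091891467571), 0.01038422342389822) ((0.5035854578018188, -0.011065463535487652), (0.004629180300980806, 0.02023237757384777), 67.1626205444336)
yel ((0.48751673102378845, -0.04671011492609978), 0.010829122737050056) ((0.4875299036502838, -0.04668133705854416), (0.005550974048674107, 0.02114832028746605), 65.41803741455078)
```

View pics/end.png

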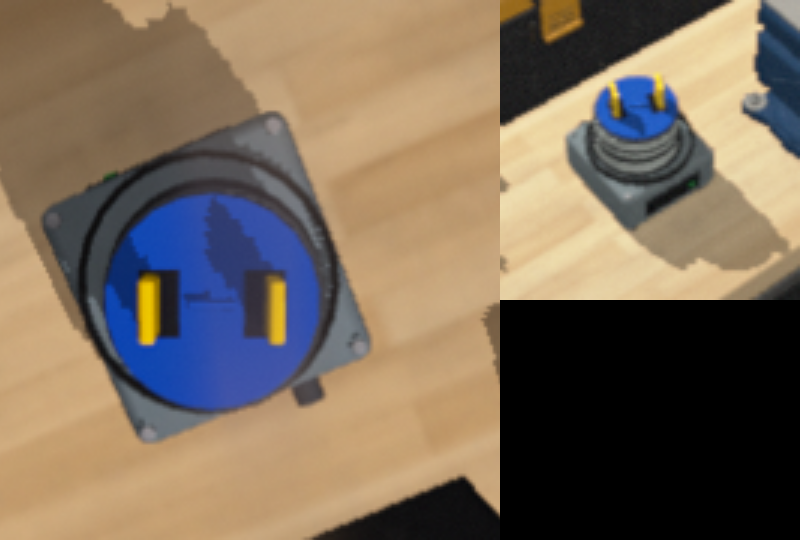

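The cap sits level on the barrel, flange 71 mm at rim height. The tabs are about 39 mm between centres (44 mm outside), so they have sprung out. Handing in.

```bash
python3 -c "
from h import *
print(order.job_done())"
```

```text
the job is handed in; nothing more can be done
None
```

The dust cap is in the lens barrel with its flange on the rim and both tabs sprung out, the highest wrist force I read while pressing it in was 4.5 N, and the job was handed in at about 15 s (no verdict came back).

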